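# Serve a croissant with the tongs and hold it ready

### The job

Pull the steel tongs up out of the white caddy, close their jaws gently but firmly on the croissant that lies on the flat plate, lift it to at least 10 cm above the worktop and finish while still holding it there, hanging still in the tongs. Only the tongs may touch the croissant, never the hand; leave its plate about where it is, and leave the lemon, the lemon's plate and the teacup undisturbed.

Things in the scene. Friction and masses are not known exactly. Their poses are not given: they have to be found in the camera images.
- caddy: White stoneware tongs caddy, an upright oblong pot open at the top, 48 x 156 mm outside, 70 mm high, heavy and fixed to the worktop. Origin: centre of its underside. Its y axis runs along the long side. Inside it is 28 mm (x) by 136 mm (y), floor 7 mm above the worktop.
- tongs: Steel spring tongs, an upturned V hinged at the top: 146 mm high, 24 mm thick (x), 126 mm wide (y) over the open jaws, 0.12 kg. They stand in the caddy, jaws down, y axis (the way the jaws open and close) along the caddy's y within a few degrees. Origin: midway between the jaw tips, at their lower edge; z points up to the hinge bar, which lies along x at 140 mm, its top at 146 mm.
- tongs_grip (a point): Centre of the tongs between the black finger pads, 106 mm above the origin. Pinch here from above along y. Pads: 20 mm wide (x), on the outside of the arms, 99 to 125 mm up, 57 mm apart outside at their foot, 49 at the top. Each springs back with 5 to 6 N (8 N far closed), so lightly pinched tongs hold by friction and follow fingers that open; opened beyond 57 mm they drop.
- tongs_bite (a point): Centre of the tongs between the jaws, 18 mm above the origin; belongs at the croissant's middle when the jaws close. The jaws are upright plates 24 mm wide (x), 44 mm high; inner gap when open 118 mm at the tips, 108 mm at the top. Pinching the pads 1 mm closer brings the jaws 3 mm closer: pads at 53 mm, tips about 106 mm.
- tongs_arm_l (a joint): Angle by which the tongs' +y arm has swung in, rad: 0 open, 0.34 shut; the other arm swings by the same angle. About 0.15 when closed on the croissant, the fingers then about 43 mm apart.
- croissant: Golden croissant, 76 mm (its x) by 95 mm (its y, from end to end) by 60 mm high, 0.06 kg, lying near the middle of the flat plate. Origin: centre of its underside. Close the jaws along its x axis (across the 76 mm); they do not go over its length. It holds well at 10 to 20 N; over 50 N crushes it (a 30 N pinch on the tongs' pads gives 15 N here).
- croissant_mid (a point): Middle of the croissant, 25 mm above its origin.
- plate: The croissant's plate: flat round white plate, 211 mm across, loose. Origin: centre of its underside. Its flat top is 8 mm above the worktop to 64 mm from the centre, its rim 14 mm high.
- side_plate: The lemon's plate: smaller round white side plate, 185 mm across, 20 mm high. Origin: centre of its underside. Leave alone.
- lemon: Yellow lemon, 83 x 58 x 58 mm, lying on the side plate. Origin: its underside. Leave alone.
- cup: White teacup with a handle, 91 x 122 mm, 72 mm high, standing at the back of the free worktop. Origin: centre of its underside. Leave alone.

How it is judged:
On the way:
1. the tongs, held in the fingers, are drawn up clear of the caddy while the croissant still lies on its plate (height (world z) of tongs above 0.075 m and contact force between the fingers and tongs above 1 N and contact force between tongs and caddy below 0.1 N and height (world z) of croissant below 0.03 m), for 0.1 s.
At the end, for the whole second after the job is handed in: Croissant's middle over 100 mm above the worktop, slower than 50 mm/s, clamped in the jaws (over 0.5 N, middle within 40 mm of the bite point, arms in by over 0.06 rad); tongs pinched in the fingers (over 2 N), within 0.6 rad of upright; neither touches plate or caddy (height (world z) of croissant_mid above 0.1 m and contact force between tongs and croissant above 0.5 N and distance between tongs_bite and croissant_mid below 0.04 m and value of joint tongs_arm_l above 0.06 rad and contact force between the fingers and tongs above 2 N and angle between tongs's own z axis and vertical below 0.6 rad and contact force between each of tongs, croissant and caddy below 0.1 N and contact force between each of croissant, tongs and plate below 0.1 N and linear speed of croissant below 0.05 m/s); the arm keeps its last pose, push and grip.
It fails at once if the hand or arm touches the croissant (contact force between any of the fingers, the arm and croissant above 0.5 N).
It fails at once if the croissant is crushed (squeezed with over 50 N) (contact force between tongs and croissant above 50 N).
It fails at once if the croissant's plate is pushed more than 50 mm (distance of plate from where it was at the start of the episode above 0.05 m).
It fails at once if lemon, its plate or the teacup disturbed (moved more than 30 mm) (distance of any of lemon, side_plate, cup from where it was at the start of the episode above 0.03 m).
It also fails if it takes over 48 s, if anything falls off the work surface, if the arm or the gripper's body presses on something with over 40 N, if the wrist force passes 120 N, or if a joint passes its speed limit or range.

### The arm

A 6-joint arm with a two-finger parallel gripper is mounted at the origin on a cart in front of the work surface, level with it; the furniture and walls round the work are solid. World frame = base frame: x ahead of the robot, y to its left, z up, the work surface at z = 0. Lengths are in m, angles in rad, forces in N, time in s.
With the tool pointing down it reaches from about 0.25 to 0.775 m from the base axis. Payload 4 kg.
Tool frame: the origin (TCP) lies midway between the tips of the shut fingers; the grasp point (between the pads) lies 19 mm behind it; z points along the fingers, y is the line along which they close (so a half turn about z gives the same grasp; the last joint's range is limited). The gripper opens to 94 mm and grips with 3 to 60 N. Pads are 16 mm wide; open, the fingers measure 119 mm over their backs; the gripper's body (75 mm by 177 mm) begins 78 mm behind the grasp point.
Start: joints at [1.202, 0.087, 1.371, -0, 1.684, -0.103], TCP at [0.144, 0.531, 0.206] pointing down, gripper open.
Joint ranges: [-3.1, 3.1], [-0.76, 2.03], [0.27, 2.55], [-1.08, 4.22], [0.17, 2.65], [-2.57, 2.57]. Speed limits (rad/s): [2.79, 2.79, 3.14, 3.14, 3.14, 3.14].

### API

Orientations are given as [roll, pitch, yaw] about the fixed x, y, z axes, in that order (R = Rz(yaw) Ry(pitch) Rx(roll)).
In Python, from bench import sensors, eyes, job gives the robot as it stands.
- The arm moves only by the tool arm_command, never from a script. Its argument "series" is a list of rows, each a list of 7 numbers: the opening, from 0 (shut) to 1 (fully open), then the shift along the tool's x, y, z in cm, then the turn, a rotation vector about the tool's x, y, z in rad. In form: [[fingers, dx, dy, dz, wx, wy, wz], ...]. A call has 1 to 20 rows; each row shifts and turns the commanded pose from where the row before left it, along the tool's axes as they then stand; what a row does not reach is not made up. A row lasts 1/10 s, in which the tool goes at most 50 mm and 8.59 degrees, less where a joint would pass 70% of its speed; a pose out of reach is approached as far as the arm can. A call with a gripper value outside its range is refused whole. The fingers move at their own pace and stop on an object; the grip force is fixed at half the most. Time passes only in rows, so rows that do not move let the fingers close. It gives the time, the measured TCP pose, the force and the opening at its end, in the units of the state.
- sensors.get_obs(): the state, without advancing time (a new reading comes with each control period).
- eyes.snapshot(name): name is "scene" or "top" or "wrist"; returns the picture (384x512x3 uint8, blue, green, red); there is no depth.
- eyes.get_calibration(name): a dict with "mtx" (3x3 intrinsics, pixels), "R" (3x3) and "t" (3): a world point X has camera coordinates R X + t. Camera axes: x right, y down, z forward; pixel columns grow to the right and rows downward; lengths in m; the calibration is good to about 2 mm. A picture is of the moment at which its call begins: read the wrist's pose just before it. get_calibration takes no time and is no camera call; for the wrist camera it gives the pose at the moment of the call.
- job.close_job(): hands the job in, once; it reports no verdict.
The state is a dict: "time": time; "joint_positions": joint angles; "qvel": joint speeds; "joint_torque": joint torques, N m; "tool_pos": TCP position; "ee_rot": TCP orientation; "wrist_force": force on the tool from outside, world axes, zero at the start; "wrist_torque": the same for the moment, N m; "width": finger opening in m.
Only numpy, scipy, OpenCV 4.12 (cv2) and the standard library are available. Lean on these libraries where they do the work, as an engineer would, in place of code of your own. Each camera call takes 0.05 s, during which the arm holds its last target. There are 200 camera calls.

## Working session

There is one attempt and no reset: what is moved stays moved. The work goes in short steps, Python scripts to look and compute and a tool call to move; the robot and the scene stay as the last step left them, time stands still between calls to the robot, and variables do not carry over. Pictures are saved under pics/ and viewed, on a budget of 10 in all, crops included, one or two more only if the job needs it, and the job is handed in when it is done.

Besides the shell and the picture viewer there is one more tool, called after ">>>" by a JSON object that holds its "op" and its "data". arm_command: Moves the arm, as the interface text tells. Its arguments: {"type":"object","properties":{"series":{"type":"array","items":{"type":"array","items":{"type":"number"}}}},"required":["series"]}

```bash
mkdir -p pics; ls; python3 - <<'E'
from bench import sensors, eyes
import cv2, numpy as np
o=sensors.get_obs(); print({k:np.round(o[k],3) for k in ('time','tool_pos','ee_rot','width')})
a=eyes.snapshot("scene"); b=eyes.snapshot("top")
cv2.imwrite("pics/scene.png",a); cv2.imwrite("pics/top.png",b)
for n in("scene","top"):
    c=eyes.get_calibration(n); print(n,np.round(c['mtx'],1).tolist(),np.round(-c['R'].T@c['t'],3),np.round(c['R'],3).tolist())
E
```

```text
pics
{'time': np.float64(0.0), 'tool_pos': array([0.144, 0.53 , 0.204]), 'ee_rot': array([-3.139, -0.   ,  2.876]), 'width': np.float64(0.094)}
scene [[436.3, 0.0, 247.6], [0.0, 436.3, 187.8], [0.0, 0.0, 1.0]] [ 0.054 -1.008  0.797] [[0.893, -0.45, 0.019], [-0.209, -0.451, -0.867], [0.399, 0.771, -0.497]]
top [[488.6, 0.0, 265.1], [0.0, 488.6, 194.0], [0.0, 0.0, 1.0]] [0.487 0.022 1.277] [[0.02, -1.0, 0.023], [-0.998, -0.022, -0.065], [0.065, -0.021, -0.998]]
```

View pics/scene.png

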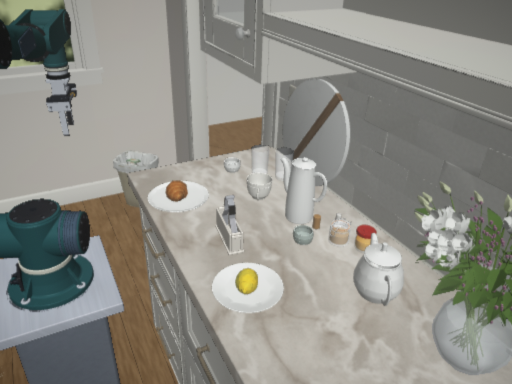

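View pics/top.png

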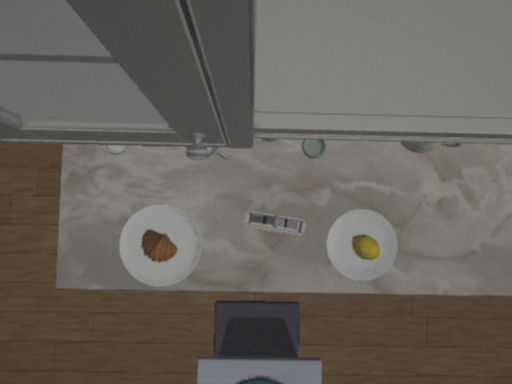

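Scene: croissant plate is at the left back (178,195), the caddy with tongs at (230,228), the lemon plate at (247,287). Top: caddy about (275,223), croissant (158,246), lemon (367,246). Next I enlarge the caddy and croissant and measure masks.

```bash
cat > h.py <<'E'
from bench import sensors, eyes
import cv2, numpy as np
def proj(n,X,c=None):
    c=c or eyes.get_calibration(n); p=c['mtx']@(c['R']@np.array(X,float)+np.ravel(c['t'])); return p[:2]/p[2]
def ray(n,uv,z,c=None):
    c=c or eyes.get_calibration(n); C=-c['R'].T@np.ravel(c['t']); d=c['R'].T@np.linalg.inv(c['mtx'])@np.array([uv[0],uv[1],1.]); return C+d*(z-C[2])/d[2]
E
python3 - <<'E'
from h import *
a=cv2.imread("pics/top.png"); s=cv2.imread("pics/scene.png")
print('tcp in top',proj('top',[.144,.53,.204]),'scene',proj('scene',[.144,.53,.204]))
hsv=cv2.cvtColor(a,cv2.COLOR_BGR2HSV)
m=cv2.inRange(hsv,(3,90,40),(20,255,255)); m[:,:100]=0; m[:,220:]=0; m[:205]=0; m[285:]=0
cs=max(cv2.findContours(m,0,2)[0],key=cv2.contourArea); r=cv2.minAreaRect(cs); print('croissant',r)
for z in(.03,): print(ray('top',r[0],z)); P=np.array([ray('top',p,z)[:2] for p in cs[:,0]]).astype(np.float32)
print(cv2.minAreaRect(P*1000))
g=a[240:241,110:215].max(2)
for nm,(u0,u1,v0,v1) in dict(plate=(105,215,195,295),side=(318,405,200,290)).items():
    mm=np.zeros(a.shape[:2],np.uint8); mm[v0:v1,u0:u1]=(hsv[v0:v1,u0:u1,2]>195)*255
    c=max(cv2.findContours(mm,0,2)[0],key=cv2.contourArea); e=cv2.minAreaRect(c); print(nm,e,ray('top',e[0],.014), cv2.minEnclosingCircle(c))
c1=cv2.resize(a[195:250,230:320],None,fx=6,fy=6,interpolation=2)
c2=cv2.resize(a[215:275,125:195],None,fx=5,fy=5,interpolation=2)
c3=cv2.resize(s[185:260,205:255],None,fx=4,fy=4,interpolation=2)
W=800; o=np.zeros((600,800,3),np.uint8)
o[:300,:350]=c2; o[:300,400:600]=c3; 
c1=cv2.resize(c1,(490,300)); o[300:600,:490]=c1
cv2.imwrite("pics/crop.png",o)
E
```

```text
tcp in top [ 11.16367357 382.81257958] scene [ 68.44839096 130.55130251]
croissant ((157.3882598876953, 246.04708862304688), (35.35966491699219, 26.682445526123047), 40.60129928588867)
[0.430952  0.2649623 0.03     ]
((431.03692626953125, 264.97161865234375), (89.6921157836914, 66.64097595214844), 50.91325378417969)Traceback (most recent call last):
  File "<stdin>", line 12, in <module>
ValueError: max() iterable argument is empty
```

```bash
python3 - <<'E'
from h import *
a=cv2.imread("pics/top.png"); s=cv2.imread("pics/scene.png")
hsv=cv2.cvtColor(a,cv2.COLOR_BGR2HSV)
print('V plate',hsv[225,150],'caddy',hsv[214,250],'wood top',hsv[200,230])
for nm,(u0,u1,v0,v1) in dict(plate=(105,215,195,295),side=(318,405,200,290)).items():
    mm=np.zeros(a.shape[:2],np.uint8); mm[v0:v1,u0:u1]=((hsv[v0:v1,u0:u1,2]>165)&(hsv[v0:v1,u0:u1,1]<25))*255
    c=max(cv2.findContours(mm,0,2)[0],key=cv2.contourArea); e=cv2.minEnclosingCircle(c); print(nm,e,ray('top',e[0],.014))
c1=cv2.resize(a[200:245,235:315],(640,360),interpolation=2)
c2=cv2.resize(a[215:275,125:195],None,fx=4,fy=4,interpolation=2)
c3=cv2.resize(s[185:260,205:255],None,fx=3.2,fy=3.2,interpolation=2)
o=np.zeros((600,800,3),np.uint8)
o[:240,:280]=c2; o[:240,400:560]=c3; o[240:600,:640]=c1
cv2.imwrite("pics/crop.png",o)
E
```

```text
V plate [  0   2 145] caddy [38 11 89] wood top [ 22  24 117]Traceback (most recent call last):
  File "<stdin>", line 7, in <module>
ValueError: max() iterable argument is empty
```

```bash
python3 - <<'E'
from h import *
a=cv2.imread("pics/top.png"); s=cv2.imread("pics/scene.png")
c1=cv2.resize(a[200:245,235:315],(640,360),interpolation=2)
c2=cv2.resize(a[215:275,125:195],None,fx=4,fy=4,interpolation=2)
c3=cv2.resize(s[185:260,205:255],None,fx=3.2,fy=3.2,interpolation=2)
o=np.zeros((600,800,3),np.uint8)
o[:240,:280]=c2; o[:240,400:560]=c3; o[240:600,:640]=c1
cv2.imwrite("pics/crop.png",np.clip(o*1.5,0,255).astype(np.uint8))
hsv=cv2.cvtColor(a,cv2.COLOR_BGR2HSV)
for nm,(u0,u1,v0,v1) in dict(plate=(105,215,195,293),side=(318,405,200,290),caddy=(235,315,200,245)).items():
    mm=np.zeros(a.shape[:2],np.uint8); mm[v0:v1,u0:u1]=((hsv[v0:v1,u0:u1,2]>125)&(hsv[v0:v1,u0:u1,1]<13))*255
    mm=cv2.morphologyEx(mm,cv2.MORPH_CLOSE,np.ones((3,3)))
    c=max(cv2.findContours(mm,0,2)[0],key=cv2.contourArea); e=cv2.minEnclosingCircle(c); q=cv2.minAreaRect(c);print(nm,e,ray('top',e[0],.014),q)
    print(cv2.minAreaRect(np.array([ray('top',p,.07 if nm=='caddy' else .014)[:2]*1000 for p in c[:,0]],np.float32)))
E
```

```text
plate ((170.1981201171875, 233.8018798828125), 56.35947799682617) [0.46212147 0.23644703 0.014     ] ((166.26321411132812, 241.05377197265625), (89.69786834716797, 95.30126953125), 87.51044464111328)
((443.9432678222656, 245.498046875), (228.66844177246094, 242.8430633544922), 4.042550563812256)
side ((369.197265625, 248.39796447753906), 44.2799072265625) [ 0.4347182  -0.27694544  0.014     ] ((362.99273681640625, 244.4149169921875), (71.76542663574219, 74.32745361328125), 85.10090637207031)
((445.0165710449219, -260.33184814453125), (184.48011779785156, 192.0838623046875), 5.844477653503418)
caddy ((286.0, 230.0), 6.082862854003906) [ 0.47781897 -0.06085391  0.014     ] ((286.04949951171875, 229.5049591064453), (11.741439819335938, 4.179156303405762), 5.710593223571777)
((479.45263671875, -57.2888069152832), (29.015012741088867, 10.284181594848633), 85.45648956298828)
```

View pics/crop.png

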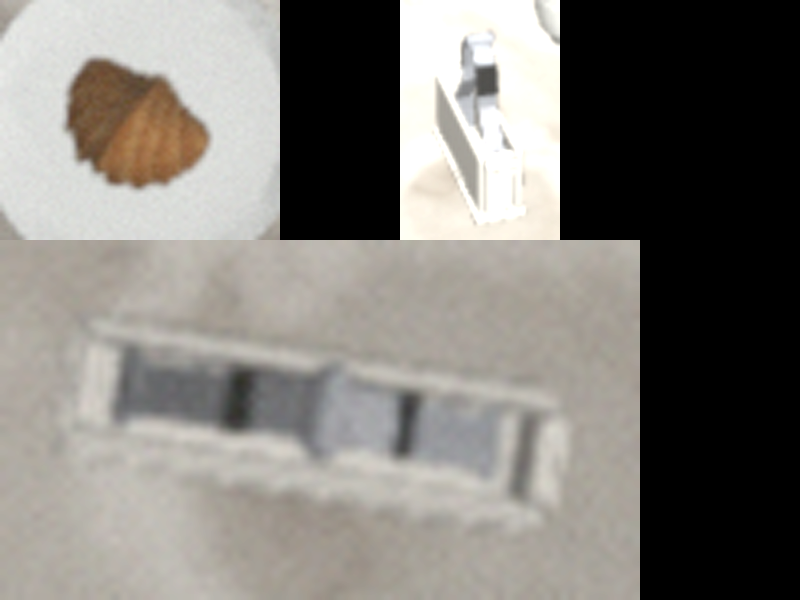

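Crop: tongs' dark pads at top-view pixels (264.6,219.4) and (285.8,222.5); the croissant's long side runs from upper left to lower right. Compute tongs pose and wrist camera geometry.

```bash
python3 - <<'E'
from h import *
from scipy.spatial.transform import Rotation as Ro
p=ray('top',(264.6,219.4),.112);q=ray('top',(285.8,222.5),.112);d=p-q
print(p,q,(p+q)/2,np.linalg.norm(d),'dir of +y tilt',np.arctan2(-d[0],d[1]))
# caddy rim corners z=.07 crop (px: /8)
for x,y in[(75,430),(92,318),(568,412),(540,525)]: print('cad',ray('top',(235+x/8,200+(y-240)/8),.07 if y!=525 else 0))
o=sensors.get_obs();R=Ro.from_euler('xyz',o['ee_rot']).as_matrix();c=eyes.get_calibration('wrist')
C=-c['R'].T@np.ravel(c['t']);print('R tool',R.round(3).tolist());print('cam in tool',R.T@(C-o['tool_pos']),'cam axes in tool (cols)',(R.T@c['R'].T).round(3).tolist(),c['mtx'].round(1).tolist())
E
```

```text
[ 0.50269435 -0.00297086  0.112     ] [ 0.49635565 -0.0536462   0.112     ] [ 0.499525   -0.02830853  0.112     ] 0.05107024206103896 dir of +y tilt -0.12443811773676976
cad [0.49152852 0.04575208 0.07      ]
cad [0.5261263  0.04130409 0.07      ]
cad [ 0.50017554 -0.10630546  0.07      ]
cad [ 0.46394192 -0.1051323   0.        ]
R tool [[-0.965, 0.263, -0.001], [0.263, 0.965, -0.002], [0.0, -0.002, -1.0]]
cam in tool [ 0.08323811 -0.0007333  -0.17918643] cam axes in tool (cols) [[0.001, -0.96, -0.281], [1.0, 0.0, 0.0], [-0.0, -0.281, 0.96]] [[331.9, 0.0, 253.7], [0.0, 331.9, 195.0], [0.0, 0.0, 1.0]]
```

>>> {"op": "arm_command", "data": {"series": [[1,-3.9,-1.7,0,0,0,0],[1,-3.9,-1.7,0,0,0,0],[1,-3.9,-1.7,0,0,0,0],[1,-3.9,-1.7,0,0,0,0],[1,-3.9,-1.7,0,0,0,0],[1,-3.9,-1.7,0,0,0,0],[1,-3.9,-1.7,0,0,0,0],[1,-3.9,-1.7,0,0,0,0],[1,-3.9,-1.7,0,0,0,0],[1,-3.9,-1.7,0,0,0,0],[1,0,0,0,0,0,0],[1,0,0,0,0,0,0],[1,0,0,0,0,0,0]]}}

```text
time: 1.4
tool_pos: [0.4753, 0.2648, 0.2052]
ee_rot: [-3.142, -0.001, 2.877]
wrist_force: [-0.1, -0.4, 0.6]
width: 0.0939
```

```bash
python3 - <<'E'
from h import *
o=sensors.get_obs(); print(o['time'],o['tool_pos'].round(4) if hasattr(o['tool_pos'],'round') else o['tool_pos'],np.round(o['ee_rot'],3))
c=eyes.get_calibration('wrist'); a=eyes.snapshot('wrist'); cv2.imwrite('pics/w1.png',a); np.savez('w1.npz',mtx=c['mtx'],R=c['R'],t=c['t'])
hsv=cv2.cvtColor(a,cv2.COLOR_BGR2HSV)
m=cv2.inRange(hsv,(3,90,30),(22,255,255))
cs=max(cv2.findContours(m,0,2)[0],key=cv2.contourArea); print(cv2.minAreaRect(cs))
for z in(.02,.03,.04):
    P=np.array([ray('wrist',p,z,c)[:2]*1000 for p in cs[:,0]],np.float32); print(z,cv2.minAreaRect(P),P.mean(0))
E
```

```text
1.4 [0.4753 0.2648 0.2052] [-3.142e+00 -1.000e-03  2.877e+00]
((491.0, 145.0), (290.0, 40.0), 90.0)
0.02 ((530.9505004882812, 525.1700439453125), (38.5011100769043, 337.56512451171875), 87.0745849609375) [520.0014 515.9385]
0.03 ((527.2192993164062, 518.6044921875), (37.444725036621094, 328.30316162109375), 87.0745849609375) [516.57074 509.62622]
0.04 ((523.4881591796875, 512.038818359375), (36.388309478759766, 319.0411376953125), 87.0745849609375) [513.1401 503.3139]
```

View pics/w1.png

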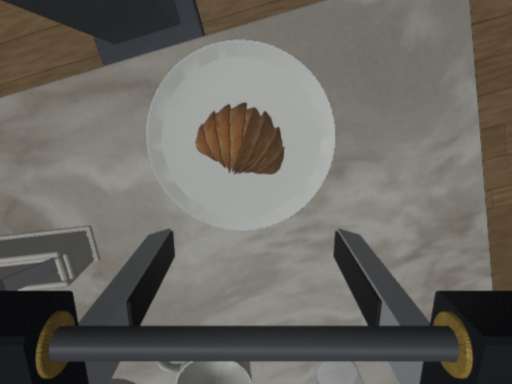

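Wrist view: croissant at (240,138) in plate centred about (241,135), ends at about (197,147) and (282,165); the ribs fan out to the top, so its long axis is nearly along the image x, tilted a bit clockwise.

```bash
python3 - <<'E'
from h import *
c=dict(np.load('w1.npz')); a=cv2.imread('pics/w1.png'); hsv=cv2.cvtColor(a,cv2.COLOR_BGR2HSV)
m=cv2.inRange(hsv,(3,90,30),(22,255,255)); k=np.zeros_like(m); cv2.circle(k,(241,135),75,255,-1); m&=k
cs=max(cv2.findContours(m,0,2)[0],key=cv2.contourArea); print(cv2.minAreaRect(cs),cs[:,0].min(0),cs[:,0].max(0))
for z in(.02,.03,.04):
    P=np.array([ray('wrist',p,z,c)[:2]*1000 for p in cs[:,0]],np.float32); r=cv2.minAreaRect(P);M=cv2.moments(P); print(z,r,M['m10']/M['m00'],M['m01']/M['m00'],.5*np.arctan2(2*M['mu11'],M['mu20']-M['mu02']))
    # extents for each axis tilt
    for t in np.arange(-.3,.61,.1):
        y=np.array([-np.sin(t),np.cos(t)]);x=np.array([np.cos(t),np.sin(t)])
        if z==.03: print(' tilt %.1f  along y %.1f across %.1f'%(t,np.ptp(P@y),np.ptp(P@x)))
pl=cv2.inRange(hsv,(0,0,100),(180,14,255)); 
k[:]=0; cv2.circle(k,(241,135),100,255,-1); pl&=k
cp=max(cv2.findContours(cv2.morphologyEx(pl|m,cv2.MORPH_OPEN,np.ones((5,5))),0,2)[0],key=cv2.contourArea)
P=np.array([ray('wrist',p,.014,c)[:2]*1000 for p in cp[:,0]],np.float32); print('plate',cv2.minEnclosingCircle(P))
z=cv2.resize(a[85:190,180:300],None,fx=5,fy=5,interpolation=2); cv2.imwrite('pics/w1c.png',z)
E
```

```text
((242.73806762695312, 139.08212280273438), (88.0460205078125, 65.84072875976562), 24.22774314880371) [196 104] [282 173]
0.02 ((434.0213928222656, 263.0964660644531), (96.23115539550781, 71.61878967285156), 51.31685256958008) 434.68670007865836 261.3378141823898 0.9849666403496526
0.03 ((432.94976806640625, 263.72161865234375), (93.59080505371094, 69.65372467041016), 51.3167724609375) 433.59684786152025 262.0111861728693 0.9849664278399333
 tilt -0.3  along y 92.3 across 71.7
 tilt -0.2  along y 91.2 across 74.5
 tilt -0.1  along y 89.7 across 77.9
 tilt 0.0  along y 88.1 across 80.7
 tilt 0.1  along y 87.2 across 82.8
 tilt 0.2  along y 85.5 across 84.4
 tilt 0.3  along y 83.2 across 87.1
 tilt 0.4  along y 80.0 across 89.2
 tilt 0.5  along y 77.5 across 90.3
 tilt 0.6  along y 75.0 across 91.4
0.04 ((431.87823486328125, 264.3466796875), (90.950439453125, 67.68866729736328), 51.3167839050293) 432.5069973297793 262.6845575613027 0.9849664745069784
plate ((438.4574890136719, 257.31390380859375), 108.6605224609375)
```

View pics/w1c.png

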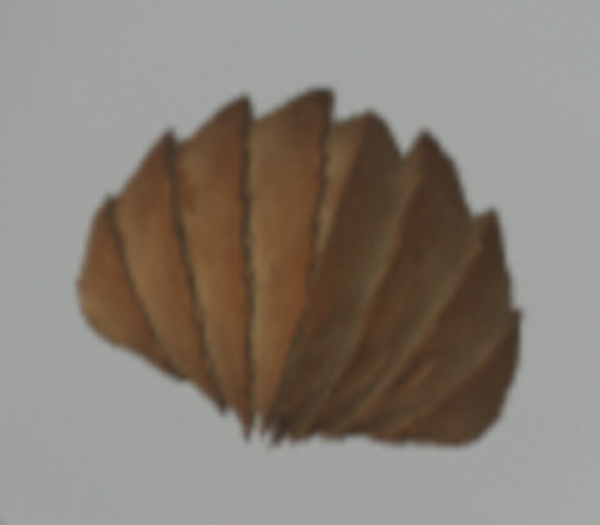

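Zoomed: fan of ribs, tips meeting at bottom (262,440), ends at (90,290) and (500,430). Its symmetry gives the long axis as 53±3° in world, matching the rectangle (51°) and the moments (56°). Centre is (0.433, 0.264). Next: a wrist look at the tongs.

>>> {"op": "arm_command", "data": {"series": [[1,-2.1,-3.75,-0.4,0,0,0],[1,-2.1,-3.75,-0.4,0,0,0],[1,-2.1,-3.75,-0.4,0,0,0],[1,-2.1,-3.75,-0.4,0,0,0],[1,-2.1,-3.75,-0.4,0,0,0],[1,-2.1,-3.75,-0.4,0,0,0],[1,-2.1,-3.75,-0.4,0,0,0],[1,0,0,0,0,0,-0.071],[1,0,0,0,0,0,-0.071],[1,0,0,0,0,0,0],[1,0,0,0,0,0,0],[1,0,0,0,0,0,0]]}}

```text
time: 2.65
tool_pos: [0.5488, -0.0267, 0.2336]
ee_rot: [3.141, 0.0, 3.018]
wrist_force: [-0.4, -0.2, -0.2]
width: 0.0942
```

```bash
python3 - <<'E'
from h import *
o=sensors.get_obs(); print(o['time'],np.round(o['tool_pos'],4),np.round(o['ee_rot'],3),np.round(o['joint_positions'],2))
c=eyes.get_calibration('wrist'); a=eyes.snapshot('wrist'); cv2.imwrite('pics/w2.png',a); np.savez('w2.npz',mtx=c['mtx'],R=c['R'],t=c['t'])
print(proj('wrist',[.4995,-.0283,.112],c))
E
```

```text
2.65 [ 0.5488 -0.0267  0.2336] [3.141 0.    3.018] [-0.15  0.08  1.32  0.    1.74 -1.6 ]
[245.67483651 137.94635535]
```

View pics/w2.png

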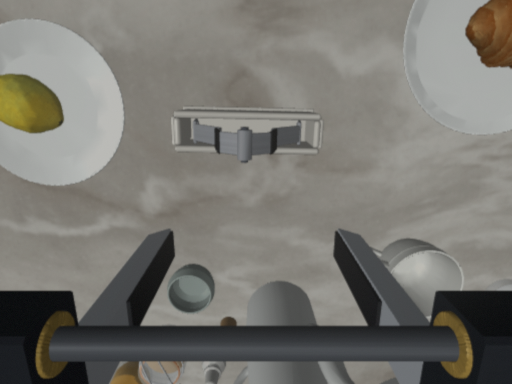

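Wrist view: tongs hinge bar at about (244,145), pads at (225,143) and (262,143), caddy rim spanning (173,108)–(322,152); lemon plate left, croissant right, cup at (425,270).

```bash
python3 - <<'E'
from h import *
c=dict(np.load('w2.npz')); a=cv2.imread('pics/w2.png')
z=cv2.resize(a[98:168,165:330],(792,336),interpolation=2); cv2.imwrite('pics/w2c.png',np.clip(z*1.4,0,255).astype(np.uint8))
print('bar',ray('wrist',(244.5,144.5),.143,c))
R=[ray('wrist',p,.07,c) for p in [(174,110),(322,113),(322,152.5),(174,152.5)]]
print(np.round(R,4),np.mean(R,0),R[1]-R[0],R[2]-R[3])
E
```

```text
bar [ 0.50116582 -0.02875806  0.143     ]
[[ 0.4679 -0.0975  0.07  ]
 [ 0.4889  0.0493  0.07  ]
 [ 0.5287  0.0468  0.07  ]
 [ 0.5099 -0.1056  0.07  ]] [ 0.49885134 -0.0267494   0.07      ] [0.02104987 0.14684535 0.        ] [0.01879217 0.15234428 0.        ]
```

View pics/w2c.png

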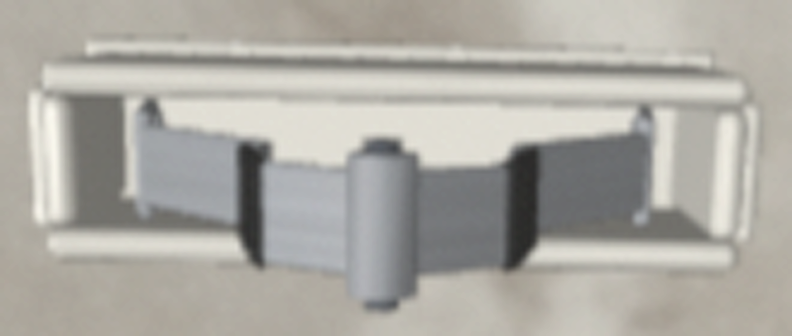

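The zoom confirms it: bar centre at wrist pixel (244.4,144.9), tongs turned about 1.1° clockwise from the tool. Tongs at (0.501,−0.0285), so the grip TCP should be at z≈0.094.

>>> {"op": "arm_command", "data": {"series": [[1,2.36,-0.38,0,0,0,0],[1,2.36,-0.38,0,0,0,0],[1,0,0,0,0,0,0.02],[1,0,0,3,0,0,0],[1,0,0,3,0,0,0],[1,0,0,3,0,0,0],[1,0,0,2,0,0,0],[1,0,0,2,0,0,0],[1,0,0,1,0,0,0],[1,0,0,0,0,0,0],[1,0,0,0,0,0,0],[1,0,0,0,0,0,0]]}}

```text
time: 3.9
tool_pos: [0.5024, -0.0295, 0.095]
ee_rot: [3.142, 0.003, 2.998]
wrist_force: [-0.9, 0.6, 0.4]
width: 0.094
```

>>> {"op": "arm_command", "data": {"series": [[0.55,0.1,0.1,0.1,0,0,0],[0.55,0,0,0,0,0,0],[0.55,0,0,0,0,0,0],[0.55,0,0,0,0,0,0],[0.55,0,0,0,0,0,0],[0.55,0,0,0,0,0,0],[0.55,0,0,0,0,0,0],[0.55,0,0,0,0,0,0]]}}

```text
time: 4.7
tool_pos: [0.5011, -0.0285, 0.0941]
ee_rot: [-3.141, 0.002, 2.998]
wrist_force: [-0.8, 0.1, 5.5]
width: 0.0521
```

>>> {"op": "arm_command", "data": {"series": [[0.55,0,0,-0.5,0,0,0],[0.55,0,0,-0.5,0,0,0],[0.55,0,0,-1,0,0,0],[0.55,0,0,-1,0,0,0],[0.55,0,0,-1,0,0,0],[0.55,0,0,-1,0,0,0],[0.55,0,0,-1,0,0,0],[0.55,0,0,-1,0,0,0],[0.55,0,0,-1,0,0,0],[0.55,0,0,-1,0,0,0],[0.55,0,0,-1,0,0,0],[0.55,0,0,-1,0,0,0],[0.55,0,0,-1,0,0,0],[0.55,0,0,-1,0,0,0],[0.55,0,0,-1,0,0,0],[0.55,0,0,0,0,0,0],[0.55,0,0,0,0,0,0]]}}

```text
time: 6.4
tool_pos: [0.5005, -0.0283, 0.2326]
ee_rot: [3.141, 0.0, 2.998]
wrist_force: [0.1, 0.1, -2.1]
width: 0.0519
```

```bash
python3 - <<'E'
from h import *
a=eyes.snapshot('wrist'); s=eyes.snapshot('scene')
p=proj('scene',[.501,-.0285,.15]);print(p);u,v=map(int,p)
b=cv2.resize(s[v-60:v+60,u-50:u+70],(480,480),interpolation=2)
o=np.zeros((480,800,3),np.uint8);o[:,:480]=b;o[:240,480:800]=cv2.resize(a,(320,240))
cv2.imwrite('pics/l1.png',o)
E
```

```text
[228.95581345 196.59786262]
```

View pics/l1.png

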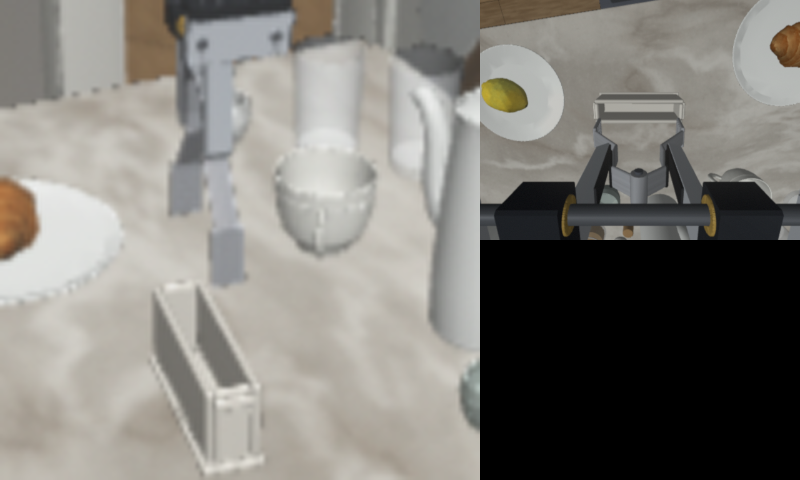

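Crop: tongs hang upright in the fingers (pads at ~(205,110), near jaw bottom at (228,285)), clear of the empty caddy. Carry to above the croissant and turn by 61°.

>>> {"op": "arm_command", "data": {"series": [[0.55,0.4,1.1,0,0,0,0],[0.55,0.8,2,0,0,0,0],[0.55,1.1,2.9,0,0,0,0],[0.55,1.2,3.1,0,0,0,0],[0.55,1.2,3.1,0,0,0,0],[0.55,1.2,3.1,0,0,0,0],[0.55,1.2,3.1,0,0,0,0],[0.55,1.2,3.1,0,0,0,0],[0.55,1.1,2.7,0,0,0,0],[0.55,0.8,2.1,0,0,0,0],[0.55,0.5,1.1,0,0,0,0],[0.55,0.2,0.6,0,0,0,0]]}}

```text
time: 7.7
tool_pos: [0.4318, 0.2655, 0.2321]
ee_rot: [-3.141, -0.001, 2.999]
wrist_force: [-0.6, 0.2, -0.9]
width: 0.0517
```

>>> {"op": "arm_command", "data": {"series": [[0.55,0,0,0,0,0,-0.05],[0.55,0,0,0,0,0,-0.09],[0.55,0,0,0,0,0,-0.09],[0.55,0,0,0,0,0,-0.09],[0.55,0,0,0,0,0,-0.09],[0.55,0,0,0,0,0,-0.09],[0.55,0,0,0,0,0,-0.09],[0.55,0,0,0,0,0,-0.09],[0.55,0,0,0,0,0,-0.09],[0.55,0,0,0,0,0,-0.09],[0.55,0,0,0,0,0,-0.09],[0.55,0,0,0,0,0,-0.08],[0.55,0,0,0,0,0,-0.04],[0.55,0,0,0,0,0,0],[0.55,0,0,0,0,0,0],[0.55,0,0,0,0,0,0]]}}

```text
time: 9.3
tool_pos: [0.4327, 0.2642, 0.2324]
ee_rot: [-3.142, -0.0, -2.217]
wrist_force: [-0.2, 0.1, -1.5]
width: 0.0518
```

```bash
python3 - <<'E'
from h import *
o=sensors.get_obs(); print(o['time'],np.round(o['tool_pos'],4),np.round(o['ee_rot'],3),np.round(o['joint_positions'],2))
c=eyes.get_calibration('wrist'); a=eyes.snapshot('wrist'); cv2.imwrite('pics/w3.png',a); np.savez('w3.npz',mtx=c['mtx'],R=c['R'],t=c['t'])
y=o['ee_rot'][2]; n=np.array([np.sin(y),-np.cos(y),0]); T=np.array(o['tool_pos'])-[0,0,.087]
print('expected jaw tips px (inner, z lo)',[proj('wrist',T+s*.051*n,c).round(1) for s in(1,-1)],'croissant mid',proj('wrist',[.433,.264,.033],c))
E
```

```text
9.3 [0.4327 0.2642 0.2324] [-3.142 -0.    -2.217] [ 0.44 -0.01  1.42 -0.    1.73 -2.06]
expected jaw tips px (inner, z lo) [array([313.3, 201. ]), array([191.9, 201. ])] croissant mid [252.6417382  172.28336231]
```

View pics/w3.png

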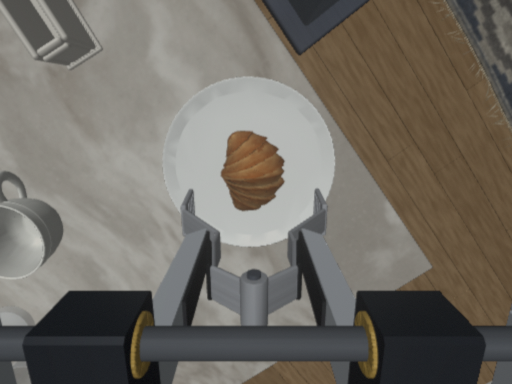

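Wrist view: tongs held symmetric (tips about (187,195), (320,195)); croissant (222–284, 130–210) lies upright in the picture, centred between the jaws. Recheck its angle and centre.

```bash
python3 - <<'E'
from h import *
c=dict(np.load('w3.npz')); a=cv2.imread('pics/w3.png'); hsv=cv2.cvtColor(a,cv2.COLOR_BGR2HSV)
m=cv2.inRange(hsv,(3,90,30),(22,255,255)); k=np.zeros_like(m); cv2.circle(k,(252,170),55,255,-1); m&=k
cs=max(cv2.findContours(m,0,2)[0],key=cv2.contourArea)
for z in(.02,.03):
    P=np.array([ray('wrist',p,z,c)[:2]*1000 for p in cs[:,0]],np.float32); r=cv2.minAreaRect(P);M=cv2.moments(P); print(z,r,M['m10']/M['m00'],M['m01']/M['m00'],np.degrees(.5*np.arctan2(2*M['mu11'],M['mu20']-M['mu02'])))
    for d in(47,50,53,56,59):
        t=np.radians(d);y=np.array([np.cos(t),np.sin(t)]);x=np.array([y[1],-y[0]]);A=P@x;B=P@y;q=(A.max()+A.min())/2*x+(B.max()+B.min())/2*y
        print(d,np.ptp(A).round(1),np.ptp(B).round(1),q.round(1))
E
```

```text
0.02 ((434.425537109375, 264.5587158203125), (95.31069946289062, 73.28104400634766), 57.08748245239258) 434.8493846396288 264.406876796055 57.55616044450559
47 74.6 95.3 [434.5 266.7]
50 74.3 95.1 [434.4 266.2]
53 73.9 94.6 [434.5 265.7]
56 73.5 95.2 [434.4 264.9]
59 73.7 95.5 [434.1 264.2]
0.03 ((433.0860900878906, 262.87127685546875), (92.87711334228516, 71.40995025634766), 57.0875358581543) 433.49920932688144 262.7233521765817 57.55614713731728
47 72.7 92.8 [433.2 265. ]
50 72.4 92.6 [433.1 264.5]
53 72.0 92.2 [433.1 264. ]
56 71.6 92.7 [433.1 263.2]
59 71.8 93.0 [432.8 262.6]
```

>>> {"op": "arm_command", "data": {"series": [[0.55,0,0,0.5,0,0,-0.03],[0.55,0,0,1,0,0,0],[0.55,0,0,1,0,0,0],[0.55,0,0,1,0,0,0],[0.55,0,0,1,0,0,0],[0.55,0,0,1,0,0,0],[0.55,0,0,1,0,0,0],[0.55,0,0,1,0,0,0],[0.55,0,0,1,0,0,0],[0.55,0,0,1,0,0,0],[0.55,0,0,1,0,0,0],[0.55,0,0,1,0,0,0],[0.55,0,0,0.8,0,0,0],[0.55,0,0,0.5,0,0,0],[0.55,0,0,0,0,0,0],[0.55,0,0,0,0,0,0],[0.55,0,0,0,0,0,0]]}}

```text
time: 11.05
tool_pos: [0.4331, 0.2647, 0.1051]
ee_rot: [-3.141, 0.001, -2.185]
wrist_force: [0.4, -0.1, -1.2]
width: 0.0518
```

```bash
python3 - <<'E'
from h import *
a=eyes.snapshot('wrist'); s=eyes.snapshot('scene')
b=cv2.resize(s[130:230,120:240],(576,480),interpolation=2)
o=np.zeros((480,800,3),np.uint8);o[:,:576]=b;o[:400,576:]=cv2.resize(a[90:340,160:350],(224,400))
cv2.imwrite('pics/d1.png',np.clip(o*1.2,0,255).astype(np.uint8))
E
```

```text
(no output)
```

View pics/d1.png

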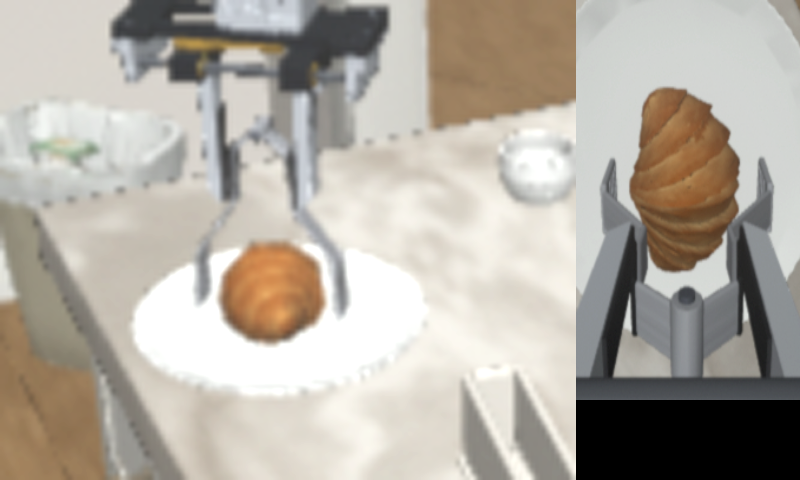

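Jaws straddle the croissant evenly (scene crop tips (202,300), (342,312), croissant between at 220–325). Quick check of tip height.

```bash
python3 - <<'E'
from h import *
o=sensors.get_obs();y=o['ee_rot'][2]; n=np.array([np.sin(y),-np.cos(y),0]);x=np.array([np.cos(y),np.sin(y),0])
for z in(.01,.018,.03): print(z,[proj('scene',[o['tool_pos'][0],o['tool_pos'][1],z]+s*.053*n).round(1) for s in(1,-1)])
print('seen (162.1,192.5) (191.3,195)')
E
```

```text
0.01 [array([161.7, 194.6]), array([191.1, 197.4])]
0.018 [array([161.5, 192.7]), array([191. , 195.4])]
0.03 [array([161.2, 189.7]), array([190.9, 192.4])]
seen (162.1,192.5) (191.3,195)
```

>>> {"op": "arm_command", "data": {"series": [[0.53,0,0,0.2,0,0,0],[0.51,0,0,0,0,0,0],[0.5,0,0,0,0,0,0],[0.49,0,0,0,0,0,0],[0.48,0,0,0,0,0,0],[0.47,0,0,0,0,0,0],[0.46,0,0,0,0,0,0],[0.45,0,0,0,0,0,0],[0.44,0,0,0,0,0,0],[0.42,0,0,0,0,0,0],[0.4,0,0,0,0,0,0],[0.38,0,0,0,0,0,0],[0.35,0,0,0,0,0,0],[0.3,0,0,0,0,0,0],[0.3,0,0,0,0,0,0],[0.3,0,0,0,0,0,0]]}}

```text
time: 12.75
tool_pos: [0.4328, 0.2645, 0.1026]
ee_rot: [-3.141, 0.0, -2.185]
wrist_force: [1.3, -1.1, 0.4]
width: 0.0432
```

>>> {"op": "arm_command", "data": {"series": [[0.3,0,0,-0.3,0,0,0],[0.3,0,0,-0.5,0,0,0],[0.3,0,0,-0.8,0,0,0],[0.3,0,0,-1,0,0,0],[0.3,0,0,-1,0,0,0],[0.3,0,0,-1,0,0,0],[0.3,0,0,-1,0,0,0],[0.3,0,0,-1,0,0,0],[0.3,0,0,-1,0,0,0],[0.3,0,0,-1,0,0,0],[0.3,0,0,-1,0,0,0],[0.3,0,0,-1,0,0,0],[0.3,0,0,-1,0,0,0],[0.3,0,0,-0.8,0,0,0],[0.3,0,0,-0.5,0,0,0],[0.3,0,0,-0.3,0,0,0],[0.3,0,0,0,0,0,0],[0.3,0,0,0,0,0,0],[0.3,0,0,0,0,0,0],[0.3,0,0,0,0,0,0]]}}

```text
time: 14.75
tool_pos: [0.4325, 0.2644, 0.234]
ee_rot: [3.141, -0.001, -2.185]
wrist_force: [0.3, -0.8, -1.8]
width: 0.043
```

```bash
python3 - <<'E'
from h import *
a=eyes.snapshot('wrist'); s=eyes.snapshot('scene')
o=sensors.get_obs(); print(o['time'],o['tool_pos'],o['wrist_force'],o['width']); T=np.array(o['tool_pos'])
print('expected mid px',proj('scene',T+[0,0,-.07]))
b=cv2.resize(s[90:220,110:240],(480,480),interpolation=2)
o=np.zeros((480,800,3),np.uint8);o[:,:480]=b;o[:240,480:]=cv2.resize(a,(320,240))
cv2.imwrite('pics/f1.png',np.clip(o*1.2,0,255).astype(np.uint8))
E
```

```text
14.85 [0.43251585 0.26440973 0.23417522] [-0.40054563  0.06442717 -1.29319672] 0.043428664789571525
expected mid px [173.31716479 156.16098574]
```

View pics/f1.png

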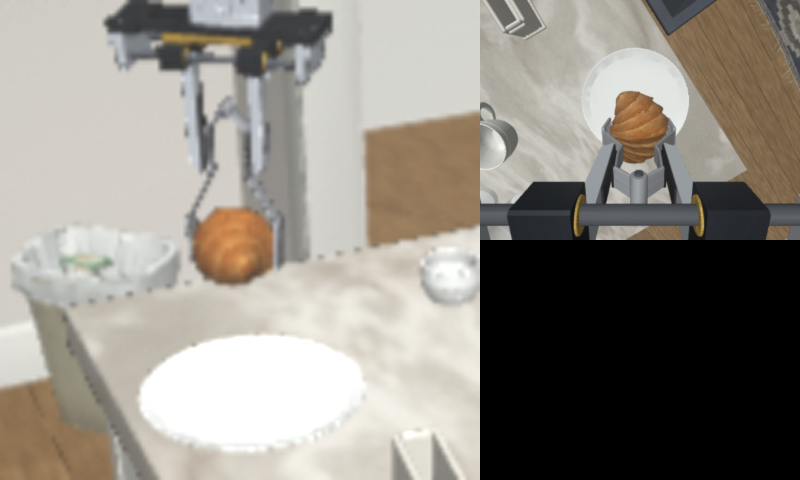

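The croissant hangs between the jaws. Its centre is at scene pixel (173.4,156.4), against (173.3,156.2) expected for a middle at z≈0.164 m. The plate is empty and in place. Handing in.

```bash
python3 -c "
from bench import job,sensors
o=sensors.get_obs();print(max(abs(v) for v in o['qvel']),o['width']);print(job.close_job())"
```

```text
0.0037971445772023134 0.043428664789571525
the job is handed in; nothing more can be done
None
```

The croissant is hanging still in the tongs, its middle about 16 cm above the worktop. I handed the job in at about 14.9 s; no verdict is reported.

I pinched the tongs by their pads and drew them straight up out of the caddy. I then carried them over the plate, turned them about 63° to close across the croissant's short side, and lowered the jaws around it. I closed them until the fingers stopped on it and lifted 13 cm.

**Last checks:**
- **Grip:** the finger opening was 43 mm, as expected for jaws closed on the croissant.
- **Height:** the croissant's pixel position matched the expected middle at z ≈ 0.164 m to within 1 px.
- **Stillness:** the joints were almost at rest, at most 0.004 rad/s.
- **Surroundings:** the plate was empty and looked to be in place. I did not look at the lemon or its plate again after the move, and I did not measure whether the cup had moved; the arm did not go near any of them.

**Disagreements:** estimates of the croissant's long-axis angle ranged from 51° to 58°, and I used about 55°. The jaws still closed on it cleanly. No checks failed.

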